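Check the two spring corners of a mirror mount against their marks

ROBOT

A 6-joint arm with a two-finger parallel gripper is mounted at the origin on a cart in front of the work surface, level with it; the furniture and walls round the work are solid. World frame = base frame: x ahead of the robot, y to its left, z up, the work surface at z = 0. Lengths are in m, angles in rad, forces in N, time in s.
With the tool pointing down it reaches from about 0.25 to 0.725 m from the base axis. Payload 4 kg.
Tool frame: the origin (TCP) lies midway between the tips of the shut fingers; the grasp point (between the pads) lies 19 mm behind it; z points along the fingers, y is the line along which they close (so a half turn about z gives the same grasp; the last joint's range is limited). The gripper opens to 85 mm and grips with 20 to 120 N. Pads are 22 mm wide; open, the fingers measure 114 mm over their backs; the gripper's body (76 mm by 85 mm) begins 54 mm behind the grasp point. The pads swing forward as they close: fully open they stand 13 mm farther back than shut.
Start: joints at [-1.247, 0.241, 0.005, 1.335, 0, 1.571], TCP at [0.159, -0.474, 0.231] pointing down, gripper open.
Joint ranges: [-2.72, 2.72], [-1.05, 1.87], [-1.09, 1.28], [-1.99, 2.15], [-1.42, 1.44], [-3.14, 3.14]. Speed limits (rad/s): [2.79, 2.79, 3.14, 3.14, 3.14, 3.14].

INTERFACE

Orientations are given as a unit quaternion [x, y, z, w].
In Python, from workcell import monitor, vision, job gives the robot as it stands.
- The arm moves only by the tool move_arm, never from a script. Its argument "moves" is a list that holds one entry, the list of rows, each a list of 5 numbers: the shift along the world's x, y, z in m, then the turn about the world's z in degrees, then the opening in per cent of the stroke, from 0 (shut) to 100 (fully open). In form: [[[x, y, z, turn, gripper], ...]]. A call has 1 to 5 rows; each row is the pose to reach, as a shift and turn from the pose commanded when the call began; what a row does not reach only later rows make up. A row lasts 1/8 s, in which the tool goes at most 62.5 mm and 10.7 degrees, less where a joint would pass 70% of its speed; a pose out of reach is approached as far as the arm can. A call with a gripper value outside its range is refused whole. The fingers move at their own pace and stop on an object; the grip force is fixed at half the most. Time passes only in rows, so rows that repeat a pose let the fingers close. It gives the time, the measured TCP pose, the force, the opening and the grip force at its end, in the units of the state.
- monitor.get_obs(): the state, without advancing time (a new reading comes with each control period).
- vision.camera(name): name is "scene" or "side" or "wrist"; returns a dict with "color" (384x512x3 uint8, red, green, blue), "camera_matrix" (3x3 intrinsics, pixels), "eye" and "attitude" of the camera in the world; the wrist camera has in their place "hand_eye" (4x4, takes a point from camera to tool coordinates, whose origin is the TCP and whose axes are the flange's). Camera axes: x right, y up, looking along -z (the intrinsics and any distortion apply to the point x, -y, -z); pixel columns grow to the right and rows downward; lengths in m; the calibration is good to about 2 mm. The wrist camera is an equidistant fisheye: a pixel r from the principal point sees the ray r / f radians off the axis. A picture is of the moment at which its call begins: read the wrist's pose just before it. There is no depth.
- job.job_done(): hands the job in; it is judged then, once.
The state is a dict: "clock": time; "joint_pos": joint angles; "joint_vel": joint speeds; "tau": joint torques, N m; "eef_pos": TCP position; "tool_rot": TCP orientation; "ft_force": force on the tool from outside, world axes, zero at the start; "ft_torque": the same for the moment, N m; "grip_width": finger opening in m; "grasp_force": force on a finger pad.
Only numpy, scipy, OpenCV 4.12 (cv2) and the standard library are available. Lean on these libraries where they do the work, as an engineer would, in place of code of your own. Each camera call takes 0.05 s, during which the arm holds its last target. There are 200 camera calls.

TASK

Check the springs of the mirror mount that lies on its back on the bench: with the closed fingertips press the blue pad straight down until the red pointer beside it is level with the green clip on its scale, hold it there for about a second, and let go so that the corner springs fully back; then do the same with the yellow pad and its own pointer. Press one corner at a time and never drive a pointer on below its green clip; do not grasp, lift or shove the mount, and leave the vial, petri dish and weight beside it where they are.

Things in the scene. Friction and masses are not known exactly. Their poses are not given: they have to be found in the camera images.
- mount: laser mirror mount lying on its back, loose on the bench, about 1.3 kg: aluminium base 12 mm thick, roughly 140 x 182 mm; above it a dark square tilt plate (90 mm, top 56 mm above the bench) with a small round mirror in the middle. Origin: centre of the base's underside; its z is up, its -x is the front. The plate sits on a ball pivot at the far corner (40 mm along +x); its left corner (+y) carries a blue pad on a spring, its right corner (-y) a yellow pad on a spring.
- blue_corner (a joint): how far the blue corner is pressed, rad: 0 at rest (a spring returns it), grows as the pad goes down, stop at 0.30. The pad lies 60 mm from the tilt axis, the pointer tip 105 mm; about 4 N starts it, 6 to 9 N holds it at the mark. While fingers touch the mount, poses of its points may be missing, but this value stays: the pointer is level with the clip when value x 105 mm = the clip's depth below the pointer's rest height.
- yellow_corner (a joint): the same for the yellow corner and the yellow pad (0 at rest, stop at 0.30 rad, same lengths, spring and rule); pressing one pad in its middle does not move the other corner
- blue_pad (a point): centre of the top face of the blue round press pad (20 mm across, 7 mm high, top 63 mm above the bench at rest)
- yellow_pad (a point): centre of the top face of the yellow round press pad (same size and height)
- blue_tip (a point): tip of the red pointer, a 4 mm bar that reaches out from the tilt plate beyond the blue pad (about 45 mm outward of the pad) and moves down in front of a white upright scale as the blue corner is pressed; 56 mm above the bench at rest. The scale's top is 62 mm above the bench.
- yellow_tip (a point): tip of the red pointer beyond the yellow pad, in front of its own white scale (same sizes)
- blue_mark_mid (a point): middle of the green clip (10 mm high) on the blue corner's scale, front face, at the edge the pointer passes; the pointer is at the mark when its tip is level with this clip. It sits 12 to 19 mm below the pointer's rest height.
- yellow_mark_mid (a point): middle of the green clip (10 mm high) on the yellow corner's scale (same meaning)
- weight: loose steel check weight 24 x 24 x 38 mm behind the mount; origin at its foot; leave alone
- vial: loose glass vial with white cap, 30 x 30 x 60 mm, behind the mount; origin at its foot; leave alone
- petri: loose petri dish 60 mm across, 14 mm high, behind and to the left of the mount; origin at its foot; leave alone

How it is judged:
On the way, in this order (a step that is already met when the one before it is completed fails the run):
1. the blue pad is pressed by the fingers and its pointer tip stays level with the green clip (within 5 mm of its middle) for 0.3 s (z of blue_tip in the frame of blue_mark_mid between -0.005 and 0.005 m and contact force between the fingers and mount above 0.5 N), for 0.3 s.
2. the blue corner is let go and back at rest (value of joint blue_corner below 0.02 rad), for 0.1 s.
3. the yellow pad is pressed by the fingers and its pointer tip stays level with the green clip (within 5 mm of its middle) for 0.3 s (z of yellow_tip in the frame of yellow_mark_mid between -0.005 and 0.005 m and contact force between the fingers and mount above 0.5 N), for 0.3 s.
At the end, for the whole second after the job is handed in: both corners are back at rest (each below 0.02 rad), the mount lies flat within 15 mm of where it was, and the weight, vial and petri dish stand upright within 15 mm of where they were (value of joint each of blue_corner, yellow_corner below 0.02 rad and distance of each of mount, weight, vial, petri from where it was at the start of the episode below 0.015 m and angle between mount's own z axis and vertical below 0.05 rad and linear speed of mount below 0.02 m/s and angle between each of weight, vial, petri's own z axis and vertical below 0.1 rad); the robot touches nothing.
It fails at once if a pointer is driven more than 8.5 mm below the middle of its clip (z of blue_tip in the frame of blue_mark_mid below -0.0085 m or z of yellow_tip in the frame of yellow_mark_mid below -0.0085 m).
It fails at once if both corners are pressed at once (value of joint each of blue_corner, yellow_corner above 0.06 rad).
It fails at once if the mount is lifted, tipped or shoved away (height (world z) of mount above 0.006 m or angle between mount's own z axis and vertical above 0.08 rad or distance of mount from where it was at the start of the episode above 0.02 m).
It fails at once if the fingers bear on the mount with more than 25 N (contact force between the fingers and mount above 25 N).
It fails at once if a bystander is lifted, tipped or pushed away (distance of any of weight, vial, petri from where it was at the start of the episode above 0.02 m or angle between any of weight, vial, petri's own z axis and vertical above 0.3 rad).
It also fails if it takes over 42 s, if anything falls off the work surface, if the arm or the gripper's body presses on something with over 40 N, if the wrist force passes 120 N, or if a joint passes its speed limit or range.

## Working session

There is one attempt and no reset: what is moved stays moved. The work goes in short steps, Python scripts to look and compute and a tool call to move; the robot and the scene stay as the last step left them, time stands still between calls to the robot, and variables do not carry over. Pictures are saved under pics/ and viewed, at most 10 in all, crops included, and the job is handed in when it is done.

Besides the shell and the picture viewer there is one more tool, called after "Emit:" by a JSON object that holds its "name" and its "arguments". move_arm: Moves the arm, as the interface text tells. Its arguments: {"type":"object","properties":{"moves":{"type":"array","items":{"type":"array","items":{"type":"array","items":{"type":"number"}}}}},"required":["moves"]}

```bash
mkdir -p pics; ls
python3 - <<'E'
from workcell import monitor, vision
import cv2
o=monitor.get_obs(); print({k:o[k] for k in('clock','eef_pos','tool_rot','ft_force','grip_width')})
import pickle
d={n:vision.camera(n) for n in('scene','side','wrist')}
d['obs']=o
pickle.dump(d,open('d0.pkl','wb'))
for n in('scene','side'):
    cv2.imwrite(f'pics/{n}0.png',cv2.resize(d[n]['color'][:,:,::-1],(768,576)))
    print(n,d[n]['camera_matrix'],d[n]['eye'],d[n]['attitude'],[k for k in d[n]])
E
```

```text
pics
{'clock': 0.0, 'eef_pos': array([ 0.15888303, -0.47340835,  0.23039461]), 'tool_rot': array([ 9.86925434e-01,  1.61173936e-01, -1.64630620e-04, -1.05994358e-03]), 'ft_force': array([ 0.05881721,  0.73897002, -0.11894069]), 'grip_width': 0.08556020483489361}
scene [[454.81355071   0.         257.88383323]
 [  0.         454.81355071 191.30052198]
 [  0.           0.           1.        ]] [ 0.20442531 -1.09074448  0.41980185] [ 0.53026295 -0.13658952 -0.19799434  0.81299615] ['color', 'camera_matrix', 'eye', 'attitude']
side [[358.0135317    0.         260.26440148]
 [  0.         358.0135317  193.8862062 ]
 [  0.           0.           1.        ]] [0.5472854  0.21566893 0.63801649] [-0.00191139  0.41358777  0.9104601   0.00197546] ['color', 'camera_matrix', 'eye', 'attitude']
```

View pics/scene0.png

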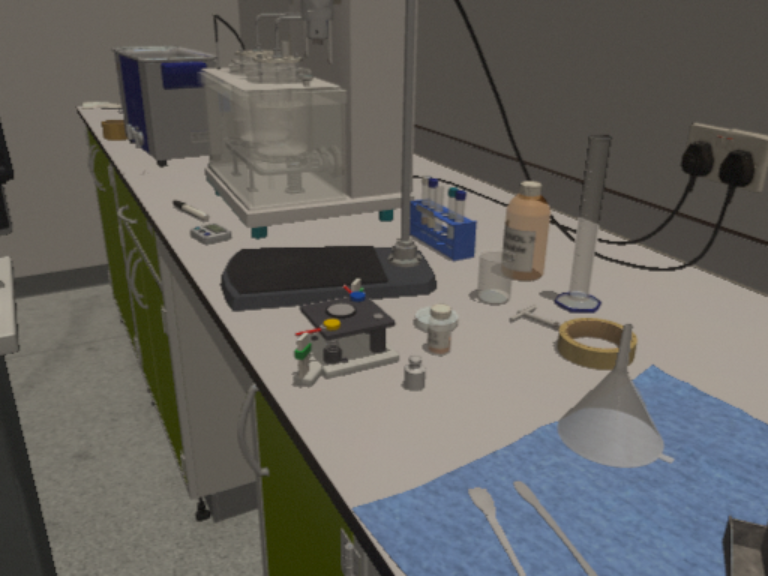

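View pics/side0.png

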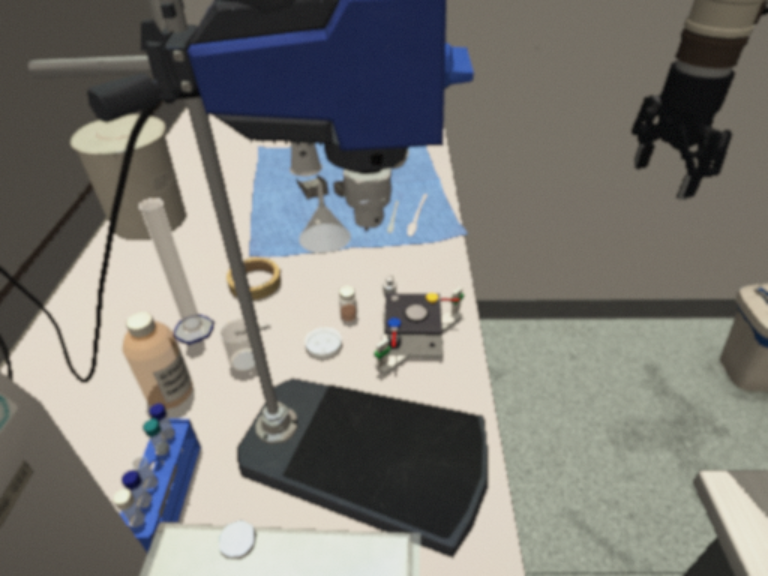

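The scene view (768 px wide) shows the blue pad at about (358,296), the yellow pad at about (332,325), and green clips at about (303,351) and (357,287). In the side view the blue pad is at about (394,323), the yellow pad at about (432,297), and the clips at about (382,352) and (460,294). A boom microscope overhangs nearby, so I'll need its position too.

```bash
cat > h.py <<'E'
import numpy as np, cv2
from scipy.spatial.transform import Rotation as R
RANGES={'blue':((100,130),110,70),'yellow':((22,32),140,110),'red':((0,6),130,70),'green':((45,80),110,40)}
def mask(rgb,c):
    hsv=cv2.cvtColor(rgb,cv2.COLOR_RGB2HSV); (a,b),s,v=RANGES[c]
    m=cv2.inRange(hsv,(a,s,v),(b,255,255))
    if c=='red': m|=cv2.inRange(hsv,(174,s,v),(180,255,255))
    return m
def blobs(rgb,c,roi,mina=4):
    x0,y0,x1,y1=roi; m=np.zeros(rgb.shape[:2],np.uint8); m[y0:y1,x0:x1]=mask(rgb,c)[y0:y1,x0:x1]
    n,l,s,ce=cv2.connectedComponentsWithStats(m)
    return [(ce[i].round(1).tolist(),s[i].tolist()) for i in range(1,n) if s[i][4]>=mina],l
def ray(c,uv):
    K=c['camera_matrix']; d=np.array([(uv[0]-K[0,2])/K[0,0],-(uv[1]-K[1,2])/K[1,1],-1])
    d=R.from_quat(c['attitude']).apply(d); return np.array(c['eye']),d/np.linalg.norm(d)
def onz(c,uv,z):
    e,d=ray(c,uv); return e+d*(z-e[2])/d[2]
def tri(c1,u1,c2,u2):
    (a,d),(b,f)=ray(c1,u1),ray(c2,u2)
    t=np.linalg.lstsq(np.c_[d,-f],b-a,rcond=None)[0]; p,q=a+t[0]*d,b+t[1]*f
    return (p+q)/2,np.linalg.norm(p-q)
def proj(c,p):
    q=R.from_quat(c['attitude']).inv().apply(np.array(p)-c['eye']); K=c['camera_matrix']
    return np.array([K[0,2]-K[0,0]*q[0]/q[2],K[1,2]+K[1,1]*q[1]/q[2]])
E
python3 - <<'E'
import pickle; from h import *
d=pickle.load(open('d0.pkl','rb')); S,D=d['scene'],d['side']
for c in RANGES:
    print(c,'scene',blobs(S['color'],c,(180,180,270,260))[0]); print('   side',blobs(D['color'],c,(240,185,320,250))[0])
for z in(.06,.063): print(onz(S,(358/1.5,296/1.5),z),onz(S,(332/1.5,325/1.5),z),onz(D,(394/1.5,323/1.5),z),onz(D,(432/1.5,297/1.5),z))
col=onz(S,(403/1.5,262/1.5),.03); print('col',col,onz(D,(275/1.5,420/1.5),.03))
for z in(.2,.3,.4,.5,.6):
    p=[*col[:2],z]; print(z,proj(S,p)*1.5,proj(D,p)*1.5)
a=S['color'][160:270,180:320]; b=D['color'][170:260,230:330]
f=lambda i:cv2.resize(i[:,:,::-1],None,fx=min(5.5,600/i.shape[1]*1.2),fy=min(5.5,600/i.shape[1]*1.2),interpolation=cv2.INTER_CUBIC)
cv2.imwrite('pics/c1.png',f(a)[:600,:800]);cv2.imwrite('pics/c2.png',f(b)[:600,:800])
E
```

```text
blue scene [([238.3, 197.1], [233, 194, 11, 7, 55])]
   side [([262.3, 214.6], [258, 212, 9, 6, 48])]
yellow scene [([221.1, 215.1], [216, 212, 11, 7, 59])]
   side [([287.5, 198.2], [284, 196, 8, 6, 39])]
red scene [([231.3, 192.4], [229, 191, 5, 4, 11]), ([205.8, 220.6], [197, 218, 17, 6, 29])]
   side [([302.3, 199.4], [301, 199, 4, 2, 7]), ([262.1, 226.1], [261, 221, 4, 11, 32])]
green scene [([201.5, 234.4], [197, 229, 10, 10, 50])]
   side [([254.6, 235.1], [251, 232, 9, 6, 20])]
[ 0.54624936 -0.37368121  0.06      ] [ 0.48368212 -0.434145    0.06      ] [ 0.54354183 -0.37111249  0.06      ] [ 0.48179595 -0.43035529  0.06      ]
[ 0.54339926 -0.37966003  0.063     ] [ 0.4813537  -0.43961968  0.063     ] [ 0.54356126 -0.368067    0.063     ] [ 0.48213585 -0.42700231  0.063     ]
col [ 0.69311321 -0.22911746  0.03      ] [ 0.70544964 -0.21629795  0.03      ]
0.2 [405.51735622 153.53772721] [265.93616701 323.57151747]
0.3 [407.16568308  82.51826839] [250.75973031 254.90645181]
0.4 [408.95818623   5.28686016] [231.5232477  167.87190162]
0.5 [410.91464709 -79.00879468] [206.34590516  53.95821338]
0.6 [ 413.05863924 -171.38438267] [ 171.97302707 -101.56023786]
```

View pics/c1.png

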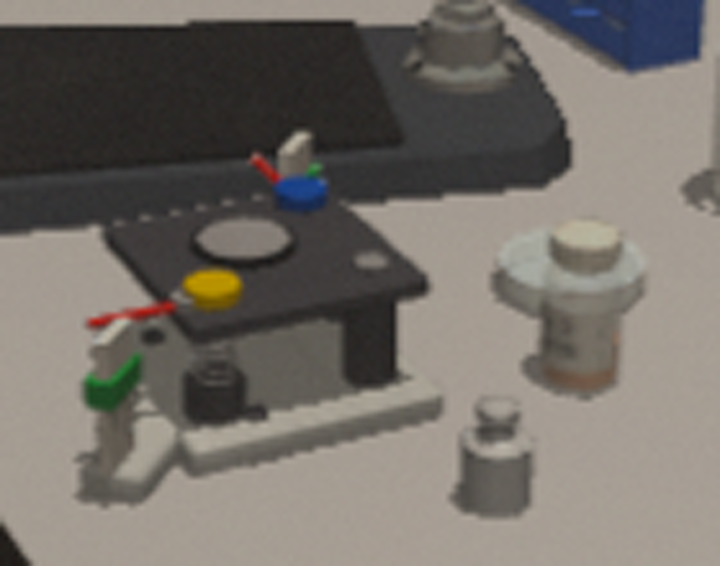

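View pics/c2.png

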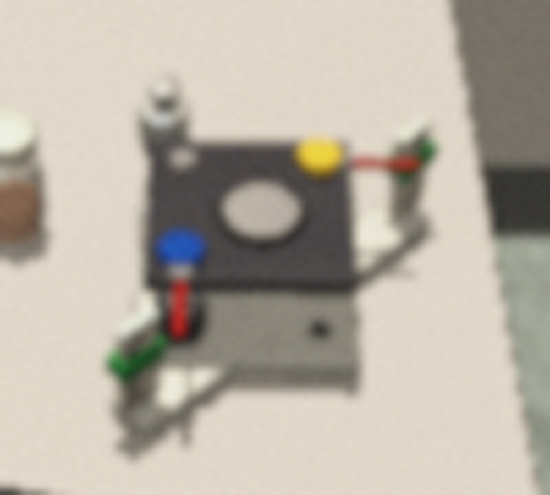

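The crops confirm it. Each red pointer runs outward from its pad in front of a white scale. The yellow clip shows clearly in the scene view, the blue clip clearly in the side view, and each is partly visible in the other. Next I triangulate these points and the microscope's lowest part.

Run:
```python
import pickle; from h import *
d=pickle.load(open('d0.pkl','rb')); S,D=d['scene'],d['side']
P=lambda n,a,b:print(n,*[x.round(4) for x in tri(S,a,D,b)])
P('blue',(238.3,197.1),(262.3,214.6)); P('yellow',(221.1,215.1),(287.5,198.2))
# crops: scene scale 5.143 offset (180,160); side scale 5.5 offset (230,170)
s=lambda u,v:(180+u/5.143,160+v/5.143); q=lambda u,v:(230+u/5.5,170+v/5.5)
P('ytip',s(90,323),q(418,163)); P('btip',s(253,157),q(179,338))
P('pivot',s(372,261),q(183,158)); P('mirror',s(243,240),q(261,210))
P('scope',(318/1.5,38/1.5),(368/1.5,228/1.5))
for n,a,b in (('ytip',s(90,323),q(418,163)),('btip',s(253,157),q(179,338))): print(n,onz(S,a,.058),onz(D,b,.058))
print('pads z63',onz(S,(238.3,196.6),.0615),onz(D,(262.3,214.6),.0615),onz(S,(221.1,214.6),.0615),onz(D,(287.5,198.2),.0615))
# z of yellow clip in scene given scale location ~ytip; blue clip
P('yclip',s(110,383),q(425,152)); P('bclip',s(315,172),q(140,357))
```

```text
blue [ 0.5449 -0.3734  0.0604] 0.0012
yellow [ 0.4841 -0.4296  0.0606] 0.0022
ytip [ 0.4394 -0.4295  0.0557] 0.003
btip [ 0.5459 -0.3263  0.0552] 0.0038
pivot [ 0.5434 -0.4326  0.0571] 0.0039
mirror [ 0.5099 -0.3978  0.0578] 0.0029
scope [ 0.571  -0.1965  0.3574] 0.0061
ytip [ 0.43950976 -0.43368859  0.058     ] [ 0.43846902 -0.42632634  0.058     ]
btip [ 0.54544943 -0.33173021  0.058     ] [ 0.54415172 -0.32273342  0.058     ]
pads z63 [ 0.54566618 -0.37329202  0.0615    ] [ 0.5443763  -0.37199034  0.0615    ] [ 0.48537771 -0.42932169  0.0615    ] [ 0.48321537 -0.42796442  0.0615    ]
yclip [ 0.4354 -0.4508  0.044 ] 0.0075
bclip [ 0.5662 -0.3291  0.0441] 0.0136
```

Everything agrees with the given sizes: the pads triangulate to about z=0.061, the tips to z=0.0555, and pad-to-tip is 45 mm. The clip heights are best measured from close by with the wrist camera, so I start moving with the fingers shut.

Run:
```python
import pickle; from h import *
d=pickle.load(open('d0.pkl','rb')); D=d['side'];print(d['wrist']['hand_eye'].round(4).tolist(),d['wrist']['camera_matrix'].tolist())
for z in(.4,.45,.5): print(z,[onz(D,(u/1.5,v/1.5),z).round(3).tolist() for u,v in((443,143),(195,130),(470,80))])
```

```text
[[-0.0002, 0.9486, 0.3165, 0.0815], [1.0, 0.0003, -0.0003, -0.0001], [-0.0004, 0.3165, -0.9486, -0.1436], [0.0, 0.0, 0.0, 1.0]] [[297.3186396354542, 0.0, 251.4541522006502], [0.0, 297.3186396354542, 191.4838929084927], [0.0, 0.0, 1.0]]
0.4 [[0.496, -0.277, 0.4], [0.749, -0.31, 0.4], [0.45, -0.447, 0.4]]
0.45 [[0.507, -0.174, 0.45], [0.706, -0.2, 0.45], [0.47, -0.308, 0.45]]
0.5 [[0.517, -0.07, 0.5], [0.664, -0.089, 0.5], [0.491, -0.169, 0.5]]
```

Emit:
{"name": "move_arm", "arguments": {"moves": [[[0.06,0,0.02,-5,0],[0.12,0,0.02,-10,0],[0.17,0,0.02,-15,0],[0.21,0,0.02,-18.5,0],[0.21,0,0.02,-18.5,0]]]}}

```text
clock: 0.78
eef_pos: [0.3717, -0.4732, 0.2499]
tool_rot: [1.0, 0.003, -0.0, -0.001]
ft_force: [-1.2, 0.9, 0.4]
grip_width: 0.0001
grasp_force: 0.0
```

Emit:
{"name": "move_arm", "arguments": {"moves": [[[-0.02,-0.015,-0.05,0,0],[-0.03,-0.03,-0.1,0,0],[-0.03,-0.03,-0.13,0,0],[-0.03,-0.03,-0.13,0,0]]]}}

```text
clock: 1.27
eef_pos: [0.3364, -0.5021, 0.1182]
tool_rot: [1.0, -0.0, -0.002, -0.003]
ft_force: [-0.7, -0.1, -0.3]
grip_width: 0.0
grasp_force: 0.0
```

```bash
cat > snap.py <<'E'
import sys,pickle,cv2; from workcell import monitor,vision
o=monitor.get_obs(); w=vision.camera('wrist'); w['p'],w['q']=o['eef_pos'],o['tool_rot']
pickle.dump(w,open(sys.argv[1]+'.pkl','wb')); print(o['clock'],o['eef_pos'],o['ft_force'])
E
python3 snap.py v1
```

```text
1.275 [ 0.33639947 -0.5021022   0.11820647] [-0.73615038 -0.12095487 -0.32068843]
```

Emit:
{"name": "move_arm", "arguments": {"moves": [[[0.015,0.06,0,0,0],[0.03,0.12,0,0,0],[0.03,0.12,0,0,0],[0.03,0.12,0,0,0]]]}}

```text
clock: 1.82
eef_pos: [0.3704, -0.3852, 0.1237]
tool_rot: [1.0, 0.001, 0.002, 0.002]
ft_force: [-0.1, -0.8, -0.2]
grip_width: -0.0002
grasp_force: 0.0
```

```bash
python3 snap.py v2
```

```text
1.825 [ 0.3703511  -0.38524233  0.12373001] [-0.11368367 -0.81109713 -0.16074675]
```

Emit:
{"name": "move_arm", "arguments": {"moves": [[[0.05,-0.03,0,0,0],[0.09,-0.03,0,0,0],[0.09,-0.03,0,0,0],[0.09,-0.03,0,0,0]]]}}

```text
clock: 2.38
eef_pos: [0.4584, -0.415, 0.1212]
tool_rot: [1.0, -0.0, -0.0, -0.0]
ft_force: [0.4, 0.3, 0.1]
grip_width: 0.0001
grasp_force: 0.0
```

```bash
python3 snap.py v3
```

```text
2.375 [ 0.45835829 -0.41496248  0.12116772] [0.43362854 0.34746948 0.12194542]
```

Emit:
{"name": "move_arm", "arguments": {"moves": [[[-0.01,0.06,0,0,0],[-0.02,0.11,0,0,0],[-0.02,0.11,0,0,0],[-0.02,0.11,0,0,0]]]}}

```text
clock: 2.92
eef_pos: [0.4391, -0.3049, 0.1222]
tool_rot: [1.0, 0.0, 0.001, 0.001]
ft_force: [0.6, -1.0, -0.4]
grip_width: -0.0001
grasp_force: 0.0
```

```bash
python3 snap.py v4
python3 - <<'E'
import pickle,cv2,numpy as np
im=[pickle.load(open(f'v{i}.pkl','rb'))['color'][:,:,::-1] for i in(1,2,3,4)]
im=[cv2.resize(i,(400,300),interpolation=cv2.INTER_AREA) for i in im]
cv2.imwrite('pics/v.png',np.vstack([np.hstack(im[:2]),np.hstack(im[2:])]))
E
```

```text
2.925 [ 0.4390607  -0.30493931  0.12222953] [ 0.58179772 -1.01481381 -0.39952286]
```

View pics/v.png

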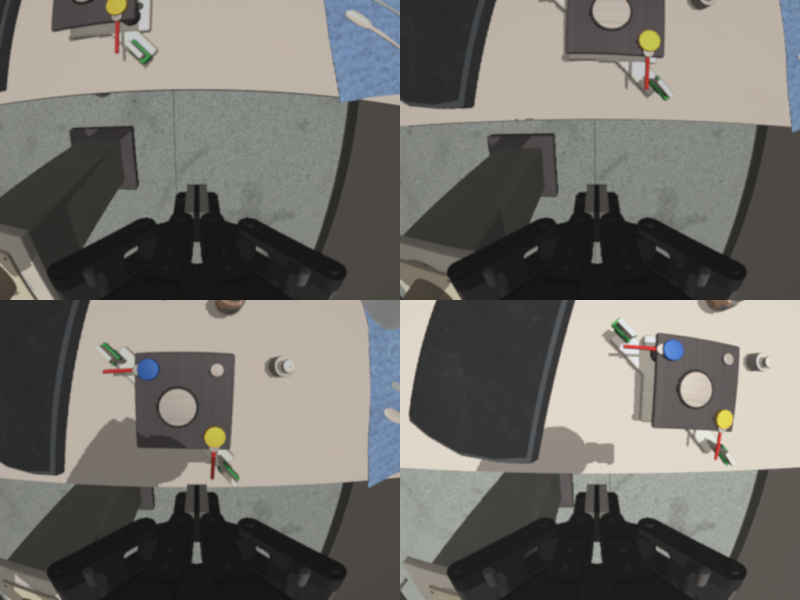

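The four wrist views show both pads, pointers and clips clearly. In panel 3 (800x600 composite), the blue pad is at (148,369) and its clip at (112,353), the yellow pad at (214,437) and its clip at (229,470). Next are enlarged crops of the clips, to pick clip corners for triangulation.

Run:
```python
import pickle,cv2,numpy as np
cs=[]
for i,(u,v) in ((1,(132,42)),(2,(255,88)),(3,(112,355)),(4,(625,340)),(3,(229,466)),(4,(720,446))):
    im=pickle.load(open(f'v{i}.pkl','rb'))['color'][:,:,::-1]
    u,v=int((u%400)*1.28),int((v%300)*1.28)
    if i==2:u=int(255*1.28)
    x,y=max(0,u-22),max(0,v-22); c=im[y:y+44,x:x+44]; print(i,x,y,c.shape)
    cs.append(cv2.resize(c,(264,264),interpolation=cv2.INTER_CUBIC))
cv2.imwrite('pics/k.png',np.vstack([np.hstack(cs[:3]),np.hstack(cs[3:])]))
```

```text
1 146 31 (44, 44, 3)
2 304 90 (44, 44, 3)
3 121 48 (44, 44, 3)
4 266 29 (44, 44, 3)
3 271 190 (44, 44, 3)
4 387 164 (44, 44, 3)
```

View pics/k.png

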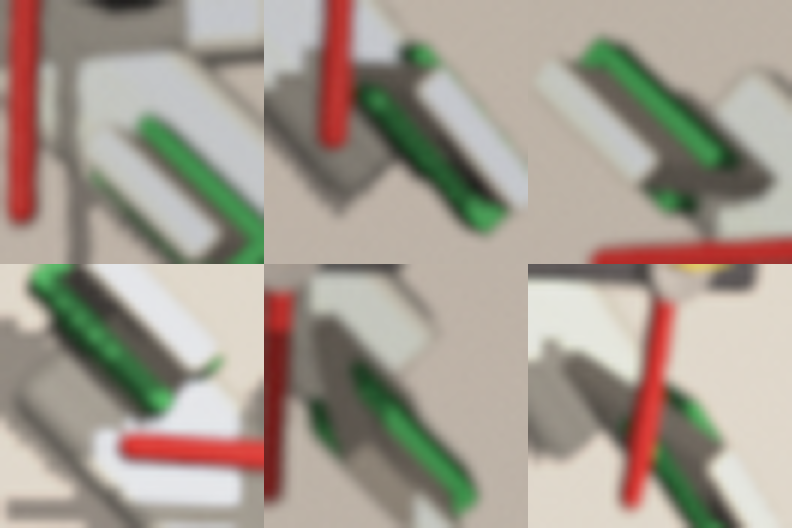

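The crops show each clip as a green band around a white scale plate, with the red pointer passing the band's near end, so its near corners can be used. I triangulate the front and rear near corners across views, with the pointer tips (z 0.056) as a check.

```bash
cat >> h.py <<'E'
def wray(w,uv):
    K=w['camera_matrix']; x=np.array([uv[0]-K[0,2],-(uv[1]-K[1,2])])/K[0,0]; t=np.hypot(*x)
    d=np.array([*(np.sin(t)*x/t),-np.cos(t)]); H=w['hand_eye']; r=R.from_quat(w['q'])
    return w['p']+r.apply(H[:3,3]),r.apply(H[:3,:3]@d)
def multi(rays):
    A=sum(np.eye(3)-np.outer(d,d) for e,d in rays); b=sum((np.eye(3)-np.outer(d,d))@e for e,d in rays)
    p=np.linalg.solve(A,b); return p,[np.linalg.norm(np.cross(p-e,d)) for e,d in rays]
E
python3 - <<'E'
import pickle; from h import *
V={i:pickle.load(open(f'v{i}.pkl','rb')) for i in(1,2,3,4)}
off={'1':(1,146,31,0,0),'2':(2,304,90,264,0),'3':(3,121,48,528,0),'4':(4,266,29,0,264),'5':(3,271,190,264,264),'6':(4,387,164,528,264)}
def r(c,u,v):
    i,x,y,a,b=off[c]; return wray(V[i],(x+(u-a)/6-.4,y+(v-b)/6-.4))
def P(n,*a):
    p,e=multi([r(*k) for k in a]); print(n,p.round(4),(np.array(e)*1e3).round(1))
P('ytip',('1',22,220),('2',333,145),('6',632,502))
P('y rear near top',('1',148,120),('2',410,45),('5',358,366))
P('y rear near top13',('1',148,120),('5',358,366))
P('y rear near12',('1',148,120),('2',410,45)); P('y front near',('2',368,90),('5',316,398))
P('y rear far',('5',470,495),('1',262,240))
P('b rear near',('3',728,158),('4',216,360)); P('b front near',('3',660,200),('4',160,405))
P('b far rear',('3',600,45),('4',40,275))
for c in ('yellow','blue'):
    rr=[]
    for i in (1,2,3,4):
        b,_=blobs(V[i]['color'],c,(150,0,512,250) if i==2 or i==4 else (60,0,400,250),60)
        if b and b[0][1][1]>0: rr.append(wray(V[i],max(b,key=lambda t:t[1][4])[0])); print(i,max(b,key=lambda t:t[1][4]))
    p,e=multi(rr); print(c,p.round(4),(np.array(e)*1e3).round(1))
E
```

```text
ytip [ 0.4406 -0.4306  0.0576] [0.1 0.4 0.3]
y rear near top [ 0.4532 -0.4428  0.0447] [0.3 0.5 0.4]
y rear near top13 [ 0.4535 -0.4426  0.0445] [0.2 0.2]
y rear near12 [ 0.453  -0.4428  0.0459] [0.2 0.2]
y front near [ 0.4468 -0.4383  0.0399] [0.6 0.6]
y rear far [ 0.4369 -0.458   0.0501] [0.1 0.1]
b rear near [ 0.5597 -0.3418  0.0446] [0.5 0.5]
b front near [ 0.5539 -0.3342  0.0486] [0.4 0.4]
b far rear [ 0.5751 -0.3207  0.0338] [2.3 2.3]
2 ([318.7, 51.6], [305, 39, 28, 26, 564])
3 ([274.4, 174.7], [261, 162, 28, 26, 572])
4 ([414.8, 151.9], [404, 140, 22, 24, 408])
yellow [ 0.4847 -0.4313  0.062 ] [0.1 0.1 0.2]
3 ([189.3, 88.6], [176, 75, 28, 28, 620])
4 ([349.4, 63.9], [337, 51, 26, 27, 560])
blue [ 0.5458 -0.3729  0.0622] [0. 0.]
```

Emit:
{"name": "move_arm", "arguments": {"moves": [[[0.045,-0.03,0,0,0],[0.09,-0.06,0,0,0],[0.107,-0.068,-0.02,0,0],[0.107,-0.068,-0.047,0,0],[0.107,-0.068,-0.047,0,0]]]}}

```text
clock: 3.6
eef_pos: [0.5442, -0.3723, 0.071]
tool_rot: [1.0, -0.0, -0.002, -0.002]
ft_force: [-1.1, 0.6, 0.2]
grip_width: -0.0002
grasp_force: 0.0
```

```bash
python3 snap.py b0
python3 - <<'E'
import pickle,cv2; from h import *
w=pickle.load(open('b0.pkl','rb')); im=w['color']
b,_=blobs(im,'green',(0,0,512,384),10);print(b); r,_=blobs(im,'red',(0,0,512,384),10);print(r)
cv2.imwrite('pics/b0.png',cv2.resize(im[60:300,60:360,::-1],None,fx=2.5,fy=2.5,interpolation=cv2.INTER_CUBIC))
E
```

```text
3.6 [ 0.54420439 -0.37233134  0.07101537] [-1.08523591  0.63194063  0.20132782]
[([185.3, 192.5], [165, 180, 37, 29, 281])]
[([202.4, 233.8], [179, 231, 48, 7, 236])]
```

View pics/b0.png

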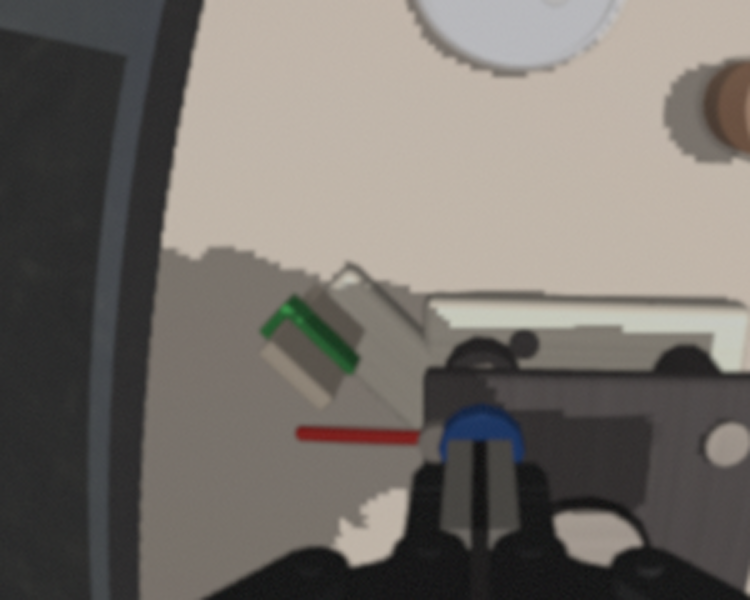

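The view from the hover is good. The blue pad lies under the tips, the pointer tip is at crop (300,433), and the clip is at about (310,335). Now I close in gently on the blue pad.

Emit:
{"name": "move_arm", "arguments": {"moves": [[[0.001,0,-0.003,0,0],[0.001,0,-0.005,0,0],[0.001,0,-0.006,0,0],[0.001,0,-0.006,0,0],[0.001,0,-0.006,0,0]]]}}

```text
clock: 4.28
eef_pos: [0.5472, -0.372, 0.0686]
tool_rot: [1.0, 0.001, 0.0, 0.0]
ft_force: [0.1, 0.3, 0.7]
grip_width: 0.0001
grasp_force: 0.0
```

```bash
cat > tip.py <<'E'
import sys,pickle; from h import *
def tippx(w,c):
    x=blobs(w['color'],'red',(0,0,512,384),10); b,l=x; k=max(b,key=lambda t:t[1][4]); i=l[int(round(k[0][1])),int(round(k[0][0]))]
    ys,xs=np.where(l==i)
    if c=='blue': u=xs.min(); return u,ys[xs<=u+4].mean()
    v=ys.max(); return xs[ys>=v-4].mean(),v
def tipz(w,c,x0):  # blue: plane x=x0 ; yellow: plane y=x0
    e,d=wray(w,tippx(w,c)); k=0 if c=='blue' else 1; return e+d*(x0-e[k])/d[k]
E
python3 snap.py b1
python3 - <<'E'
from tip import *
for n in('b0','b1'):
    w=pickle.load(open(n+'.pkl','rb')); e,d=wray(w,tippx(w,'blue')); print(n,tippx(w,'blue'),'at z56',e+d*(.056-e[2])/d[2],tipz(w,'blue',.5455))
E
```

```text
4.275 [ 0.54718514 -0.37199072  0.0685838 ] [0.06401211 0.31900122 0.67933363]
b0 (np.int64(179), np.float64(233.0)) at z56 [ 0.54611627 -0.32822827  0.056     ] [ 0.5455     -0.32788628  0.05478508]
b1 (np.int64(179), np.float64(239.0)) at z56 [ 0.5463215  -0.32823929  0.056     ] [ 0.5455     -0.32780452  0.05444046]
```

Emit:
{"name": "move_arm", "arguments": {"moves": [[[0,0,-0.003,0,0],[-0.001,0,-0.005,0,0],[-0.001,0,-0.006,0,0],[-0.001,0,-0.007,0,0],[-0.001,0,-0.007,0,0]]]}}

```text
clock: 4.95
eef_pos: [0.5462, -0.3718, 0.0618]
tool_rot: [1.0, 0.001, 0.0, -0.0]
ft_force: [-1.4, 2.9, 4.2]
grip_width: -0.0001
grasp_force: 2.3
```

```bash
cat > chk.py <<'E'
import sys,time; from tip import *; from workcell import monitor,vision
n,c,x0=sys.argv[1:4]; o=monitor.get_obs(); w=vision.camera('wrist'); w['p'],w['q']=o['eef_pos'],o['tool_rot']
pickle.dump(w,open(n+'.pkl','wb')); print(o['clock'],o['eef_pos'],o['ft_force']); print('tip',tippx(w,c),tipz(w,c,float(x0)))
E
python3 chk.py b2 blue .5462
```

```text
4.95 [ 0.54621251 -0.37180934  0.06175663] [-1.42450265  2.87574754  4.19455705]
tip (np.int64(177), np.float64(241.85714285714286)) [ 0.5462     -0.32811154  0.05448834]
```

Emit:
{"name": "move_arm", "arguments": {"moves": [[[0,0,-0.001,0,0],[0,0,-0.002,0,0],[0,0,-0.003,0,0],[0,0,-0.004,0,0],[0,0,-0.004,0,0]]]}}

```text
clock: 5.62
eef_pos: [0.5463, -0.3713, 0.0577]
tool_rot: [1.0, 0.001, 0.0, -0.001]
ft_force: [-0.9, 2.8, 6.9]
grip_width: 0.0001
grasp_force: 3.4
```

```bash
python3 chk.py b3 blue .5462
```

```text
5.625 [ 0.54629761 -0.37133526  0.05773094] [-0.88475641  2.7990127   6.88805879]
tip (np.int64(179), np.float64(239.5)) [ 0.5462     -0.32812698  0.04732137]
```

Emit:
{"name": "move_arm", "arguments": {"moves": [[[0,0,-0.001,0,0],[0,0,-0.002,0,0],[0,0,-0.003,0,0],[0,0,-0.003,0,0]]]}}

```text
clock: 6.18
eef_pos: [0.5463, -0.3712, 0.055]
tool_rot: [1.0, 0.001, 0.0, -0.001]
ft_force: [-0.9, 4.8, 8.4]
grip_width: -0.0001
grasp_force: 4.1
```

```bash
python3 chk.py b4 blue .5462
python3 - <<'E'
import pickle,cv2,numpy as np; from workcell import vision
w=pickle.load(open('b4.pkl','rb'))['color'][:,:,::-1]; s=vision.camera('side'); pickle.dump(s,open('s4.pkl','wb'))
a=cv2.resize(w[160:260,150:250],(400,400),interpolation=cv2.INTER_CUBIC); b=cv2.resize(s['color'][205:250,238:283,::-1],(400,400),interpolation=cv2.INTER_CUBIC)
cv2.imwrite('pics/b4.png',np.hstack([a,b]))
E
```

```text
6.175 [ 0.54634539 -0.37117591  0.05497308] [-0.89694774  4.79939986  8.38746635]
tip (np.int64(187), np.float64(239.33333333333334)) [ 0.5462     -0.33277102  0.04400086]
```

View pics/b4.png

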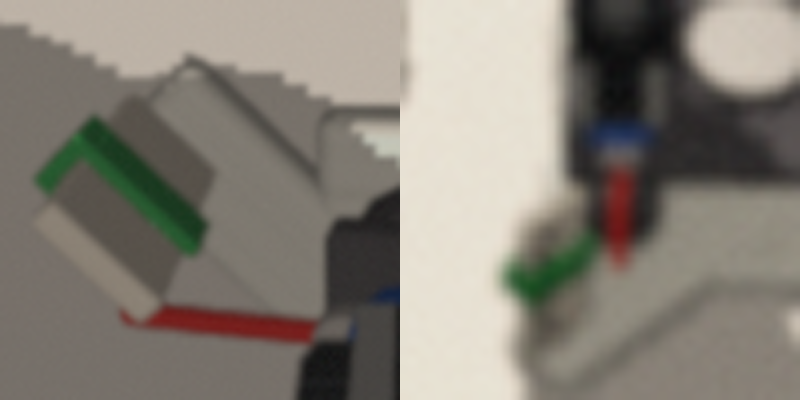

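Run:
```python
from tip import *
w=pickle.load(open('b4.pkl','rb')); s=pickle.load(open('s4.pkl','rb'))
W=lambda u,v:(150+u/4-.4,160+v/4-.4)
def wz(uv,z): e,d=wray(w,W(*uv)); return e+d*(z-e[2])/d[2]
e,d=wray(w,W(122,318)); print('tip',e+d*(.5462-e[0])/d[0])
A=wz((165,297),.062);B=wz((137,322),.062);C=wz((62,163),.062);D=wz((36,215),.062);print('scale top near rear/front, far rear/front',A,B,C,D)
M=(A+B)/2
def wproj(p):
    H=w['hand_eye']; r=R.from_quat(w['q']); q=H[:3,:3].T@(r.inv().apply(np.array(p)-w['p'])-H[:3,3])
    t=np.arctan2(np.hypot(q[0],q[1]),-q[2]); k=w['camera_matrix'][0,0]*t/np.hypot(q[0],q[1])
    u=np.array([w['camera_matrix'][0,2]+k*q[0],w['camera_matrix'][1,2]-k*q[1]]); return ((u-[150,160]+.4)*4).round()
for z in (.062,.05,.046,.042,.038,.034,.03): print(z,'rear',wproj([*A[:2],z]),'rear+1.5',wproj([A[0]+.001,A[1]-.001,z]),'side',((proj(s,[*B[:2],z])-[238,205])/.1125+[400,0]).round(),((proj(s,[*D[:2],z])-[238,205])/.1125+[400,0]).round(),'tip',((proj(s,[.546,-.329,z])-[238,205])/.1125+[400,0]).round())
```

```text
tip [ 0.5462     -0.32849956  0.04393762]
scale top near rear/front, far rear/front [ 0.55897806 -0.33959348  0.062     ] [ 0.55518053 -0.33547689  0.062     ] [ 0.57746519 -0.32755784  0.062     ] [ 0.57029868 -0.32326942  0.062     ]
0.062 rear [165. 297.] rear+1.5 [172. 290.] side [574. 187.] [512. 223.] tip [611. 206.]
0.05 rear [181. 259.] rear+1.5 [188. 252.] side [574. 220.] [513. 256.] tip [611. 239.]
0.046 rear [186. 247.] rear+1.5 [192. 241.] side [574. 231.] [514. 267.] tip [611. 249.]
0.042 rear [191. 236.] rear+1.5 [197. 229.] side [574. 241.] [514. 278.] tip [611. 260.]
0.038 rear [195. 225.] rear+1.5 [201. 219.] side [575. 252.] [514. 288.] tip [611. 271.]
0.034 rear [200. 215.] rear+1.5 [206. 209.] side [575. 263.] [515. 299.] tip [611. 282.]
0.03 rear [204. 205.] rear+1.5 [210. 199.] side [575. 273.] [515. 310.] tip [611. 292.]
```

The measurements agree: the blue clip spans about z 0.040–0.049, mid about 0.0445, and the tip is now at 0.044, so they are level. I hold here a second with a hair more depth, then let go and hover over the blue pad.

Emit:
{"name": "move_arm", "arguments": {"moves": [[[0,0,-0.0004,0,0],[0,0,-0.0004,0,0],[0,0,-0.0004,0,0],[0,0,-0.0004,0,0],[0,0,-0.0004,0,0]]]}}

```text
clock: 6.9
eef_pos: [0.5464, -0.3712, 0.0547]
tool_rot: [1.0, 0.001, 0.0, -0.001]
ft_force: [-1.2, 3.9, 7.9]
grip_width: 0.0001
grasp_force: 4.2
```

Emit:
{"name": "move_arm", "arguments": {"moves": [[[0,0,0,0,0],[0,0,0,0,0],[0,0,0,0,0],[0,0,0,0,0]]]}}

```text
clock: 7.4
eef_pos: [0.5464, -0.3712, 0.0547]
tool_rot: [1.0, 0.001, 0.0, -0.001]
ft_force: [-1.7, 4.0, 6.9]
grip_width: -0.0002
grasp_force: 4.2
```

Emit:
{"name": "move_arm", "arguments": {"moves": [[[0,0,0.005,0,0],[0,0,0.01,0,0],[0,0,0.025,0,0],[0,0,0.045,0,0],[0,0,0.045,0,0]]]}}

```text
clock: 8.02
eef_pos: [0.5473, -0.3732, 0.101]
tool_rot: [1.0, 0.0, 0.002, 0.001]
ft_force: [0.2, 0.1, 0.2]
grip_width: 0.0
grasp_force: 0.0
```

Emit:
{"name": "move_arm", "arguments": {"moves": [[[-0.03,-0.03,0,0,0],[-0.061,-0.059,0,0,0],[-0.061,-0.059,-0.015,0,0],[-0.061,-0.059,-0.028,0,0],[-0.061,-0.059,-0.028,0,0]]]}}

```text
clock: 8.65
eef_pos: [0.4845, -0.4292, 0.0684]
tool_rot: [1.0, 0.001, -0.002, -0.002]
ft_force: [-0.5, -0.3, -0.4]
grip_width: -0.0001
grasp_force: 0.0
```

```bash
python3 snap.py y0
python3 - <<'E'
from tip import *
w=pickle.load(open('y0.pkl','rb')); 
for c in('red','green','yellow'): print(c,blobs(w['color'],c,(0,0,512,384),10)[0])
o=cv2.resize(w['color'][100:260,180:390,::-1],None,fx=3.75,fy=3.75,interpolation=cv2.INTER_CUBIC); cv2.imwrite('pics/y0.png',o[:600])
E
```

```text
8.65 [ 0.48451888 -0.42917883  0.06835336] [-0.50640201 -0.34538744 -0.39961781]
red [([100.3, 137.5], [80, 135, 41, 6, 203])]
green [([94.8, 102.4], [79, 90, 31, 26, 250])]
yellow []
```

View pics/y0.png

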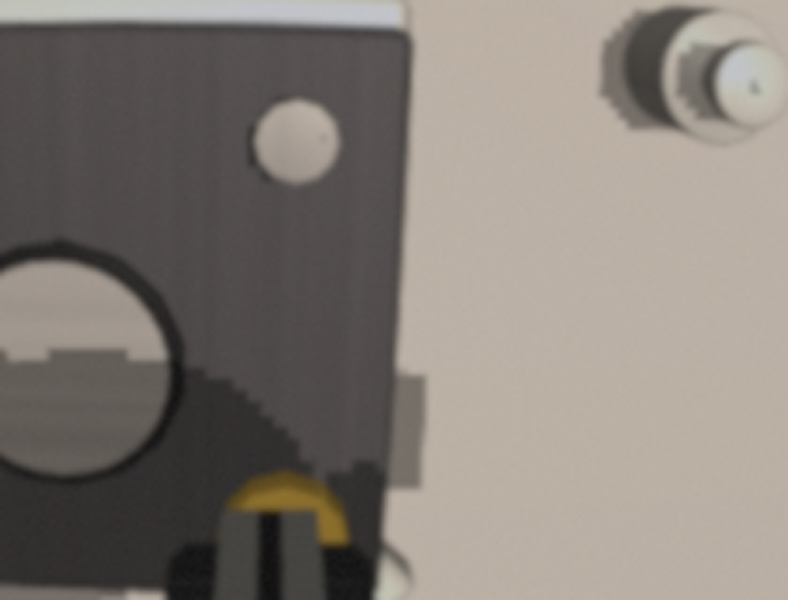

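In this view the yellow pad sits under the tips, at about (285,505) in the crop, but its pointer is hidden behind the gripper. I turn the tool 90° so the camera stands on the +y side and sees the pointer and the clip's front face.

Emit:
{"name": "move_arm", "arguments": {"moves": [[[0,-0.002,0.01,10,0],[0,-0.002,0.01,20,0],[0,-0.002,0.01,30,0],[0,-0.002,0.01,40,0],[0,-0.002,0.01,50,0]]]}}

```text
clock: 9.32
eef_pos: [0.4863, -0.4325, 0.0814]
tool_rot: [0.905, 0.426, 0.0, 0.0]
ft_force: [0.1, -0.6, 0.5]
grip_width: 0.0003
grasp_force: 0.0
```

Emit:
{"name": "move_arm", "arguments": {"moves": [[[0,0,0,10,0],[0,0,0,20,0],[0,0,0,30,0],[0,0,0,40,0],[0,0,0,40,0]]]}}

```text
clock: 9.95
eef_pos: [0.4861, -0.4325, 0.0814]
tool_rot: [0.707, 0.707, 0.0, 0.0]
ft_force: [1.4, 0.0, -0.2]
grip_width: -0.0001
grasp_force: 0.0
```

Emit:
{"name": "move_arm", "arguments": {"moves": [[[0,0,-0.005,0,0],[0,0,-0.01,0,0],[0,0,-0.01,0,0],[0,0,-0.01,0,0]]]}}

```text
clock: 10.45
eef_pos: [0.485, -0.433, 0.0708]
tool_rot: [0.707, 0.707, 0.0, -0.0]
ft_force: [-0.1, -0.2, 0.4]
grip_width: 0.0001
grasp_force: 0.0
```

```bash
python3 snap.py y1
python3 - <<'E'
from tip import *
w=pickle.load(open('y1.pkl','rb')); 
for c in('red','green','yellow','blue'): print(c,blobs(w['color'],c,(0,0,512,384),10)[0])
e,d=wray(w,[t[0] for t in blobs(w['color'],'red',(0,0,512,384),40)[0]][0]); print(e,e+d*(.056-e[2])/d[2])
b=w['color'][:,:,::-1]; o=cv2.resize(b[140:270,280:430],None,fx=5,fy=5,interpolation=cv2.INTER_CUBIC)[:600,:800]; cv2.imwrite('pics/y1.png',o)
E
```

```text
10.45 [ 0.48501584 -0.43301826  0.07075647] [-0.12523171 -0.22873642  0.35425393]
red [([364.9, 83.7], [361, 59, 9, 53, 305]), ([200.1, 233.8], [177, 231, 49, 6, 224])]
green [([382.0, 61.5], [370, 51, 27, 24, 165]), ([378.5, 82.4], [374, 81, 9, 4, 18]), ([179.0, 247.1], [169, 237, 22, 22, 110]), ([198.6, 245.3], [196, 241, 5, 9, 17])]
yellow []
blue [([363.8, 139.5], [347, 123, 34, 35, 932])]
[ 0.48499953 -0.35147573  0.21440539] [ 0.54710292 -0.34223458  0.056     ]
```

```bash
sed -i "s/'red',(0,0,512,384),10)/'red',(100,150,300,300) if c=='yellow' else (0,0,512,384),10)/; s/if c=='blue': u=xs/if 1: u=xs/" tip.py
python3 - <<'E'
from tip import *
w=pickle.load(open('y1.pkl','rb')); u=tippx(w,'yellow'); e,d=wray(w,u); print(u,e+d*(.056-e[2])/d[2])
E
```

```text
(np.int64(177), np.float64(232.76470588235293)) [ 0.43991711 -0.43081678  0.056     ]
```

Emit:
{"name": "move_arm", "arguments": {"moves": [[[0,0,-0.004,0,0],[0,0.001,-0.006,0,0],[0,0.001,-0.008,0,0],[0,0.001,-0.009,0,0],[0,0.001,-0.009,0,0]]]}}

```text
clock: 11.12
eef_pos: [0.4849, -0.432, 0.0624]
tool_rot: [0.707, 0.707, -0.0, 0.0]
ft_force: [-1.6, 0.7, 4.5]
grip_width: 0.0003
grasp_force: 2.2
```

```bash
python3 chk.py y2 yellow -.4304
```

```text
11.125 [ 0.48493869 -0.43198993  0.06240785] [-1.55214324  0.74073772  4.50670383]
tip (np.int64(175), np.float64(240.42105263157896)) [ 0.44062029 -0.4304      0.05649212]
```

Emit:
{"name": "move_arm", "arguments": {"moves": [[[0,0,-0.0015,0,0],[0,0,-0.003,0,0],[0,0,-0.0045,0,0],[0,0,-0.0055,0,0],[0,0,-0.0055,0,0]]]}}

```text
clock: 11.8
eef_pos: [0.4843, -0.432, 0.0569]
tool_rot: [0.707, 0.707, -0.0, -0.0]
ft_force: [-3.5, 1.3, 6.9]
grip_width: -0.0
grasp_force: 3.8
```

```bash
python3 chk.py y3 yellow -.4308
python3 - <<'E'
from tip import *; from workcell import vision
w=pickle.load(open('y3.pkl','rb'))['color'][:,:,::-1]; y=pickle.load(open('y1.pkl','rb'))['color'][:,:,::-1]; s=vision.camera('scene'); pickle.dump(s,open('s5.pkl','wb'))
f=lambda i,n:cv2.resize(i,(n,n),interpolation=cv2.INTER_CUBIC)
a=f(w[210:270,155:215],400); b=f(y[210:270,155:215],400)
c=s['color'][212:262,180:230,::-1]; c0=pickle.load(open('d0.pkl','rb'))['scene']['color'][212:262,180:230,::-1]
t=np.hstack([a,f(c,400)]); cv2.imwrite('pics/y3.png',np.vstack([t[:, :],np.hstack([b,f(c0,400)])[:200]]))
E
```

```text
11.8 [ 0.48433766 -0.43203503  0.05693952] [-3.51141809  1.33676291  6.93451139]
tip (np.int64(178), np.float64(236.7)) [ 0.44052347 -0.4308      0.04555334]
```

View pics/y3.png

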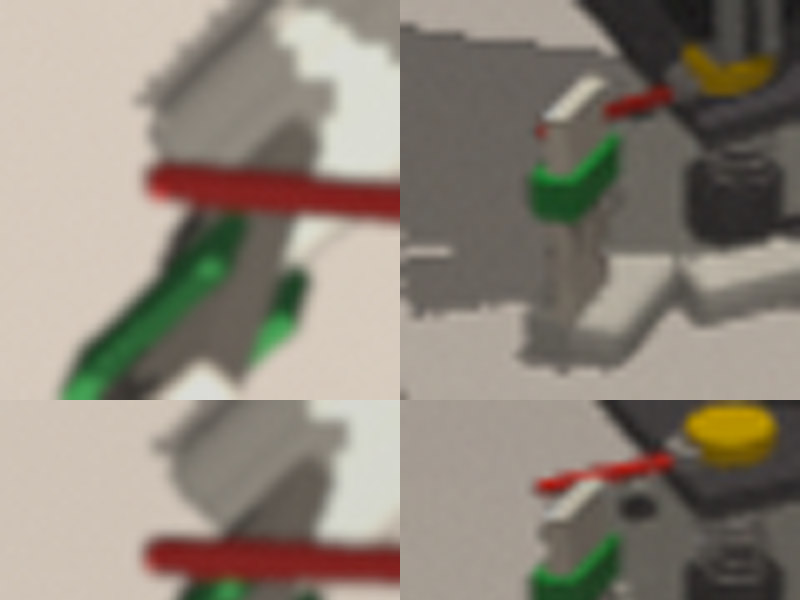

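The scene crop (right) shows the yellow tip at (541,130), 10.5 mm below rest. The clip's mid is about 70 rows (17 mm) under the scale top, so z is about 0.045, and the range 12–19 mm below rest puts it at 0.044 or lower. I press about 1.2 mm more, hold, then release and back off.

Emit:
{"name": "move_arm", "arguments": {"moves": [[[0,0,-0.0006,0,0],[0,0,-0.0012,0,0],[0,0,-0.0012,0,0],[0,0,-0.0012,0,0]]]}}

```text
clock: 12.4
eef_pos: [0.4843, -0.4321, 0.0559]
tool_rot: [0.707, 0.707, -0.001, -0.0]
ft_force: [-4.1, 2.4, 7.7]
grip_width: 0.0
grasp_force: 4.1
```

```bash
python3 chk.py y4 yellow -.4308
python3 - <<'E'
# clip mid from wrist views: green front-face band near end, y1/y3 vs scale top; yellow in y1: project hypothesised near rear edge
from tip import *
for n in('y1','y3','y4'):
    w=pickle.load(open(n+'.pkl','rb')); print(n,blobs(w['color'],'green',(140,210,230,300),8)[0])
S=pickle.load(open('d0.pkl','rb'))['scene']
m=mask(S['color'],'green')[212:262,180:230]; ys,xs=np.where(m)
for x in np.unique(xs): print(x+180,ys[xs==x].min()+212,ys[xs==x].max()+212,end=' | ')
print()
e0=proj(S,[.4405,-.4305,.056]);print('proj tip',e0)
# near rear edge of scale from mirrored blue geometry (offset from tip: 13mm in, 13mm sideways)
for z in(.062,.049,.044,.039): print(z,proj(S,[.4405+.0115,-.4305-.0128,z]),proj(S,[.437,-.458,z]))
E
```

```text
12.4 [ 0.48427359 -0.43207782  0.05591492] [-4.07293398  2.43454739  7.72081862]
tip (np.int64(178), np.float64(236.0)) [ 0.44026942 -0.4308      0.04368506]
y1 [([179.0, 247.1], [169, 237, 22, 22, 110]), ([198.6, 245.3], [196, 241, 5, 9, 17])]
y3 [([177.6, 257.0], [165, 243, 26, 29, 160]), ([196.7, 257.0], [194, 252, 6, 10, 22])]
y4 [([177.3, 257.9], [165, 244, 26, 29, 163]), ([196.4, 257.9], [194, 253, 5, 10, 19])]
197 233 237 | 198 234 238 | 199 234 238 | 200 234 238 | 201 234 238 | 202 233 237 | 203 232 236 | 204 231 235 | 205 230 234 | 206 229 233 | 
proj tip [197.42279401 222.94830688]
0.062 [206.35129024 221.54005369] [201.24169193 227.05628284]
0.049 [206.60373147 228.29591578] [201.53520672 233.93753871]
0.044 [206.69992799 230.87033844] [201.64702984 236.55915608]
0.039 [206.79563245 233.4315924 ] [201.75826721 239.1670412 ]
```

The yellow clip's mid comes out at about 0.044 and the tip is at 0.0437, so they are level. I hold, then release.

Emit:
{"name": "move_arm", "arguments": {"moves": [[[0,0,0,0,0],[0,0,0,0,0],[0,0,0,0,0],[0,0,0,0,0],[0,0,0,0,0]]]}}

```text
clock: 13.08
eef_pos: [0.4843, -0.4321, 0.0559]
tool_rot: [0.707, 0.707, -0.0, -0.0]
ft_force: [-4.0, 1.5, 6.9]
grip_width: -0.0002
grasp_force: 4.1
```

Emit:
{"name": "move_arm", "arguments": {"moves": [[[0,0,0.005,0,0],[0,0,0.012,0,0],[0,0,0.04,0,0],[0,0,0.08,0,0],[0,0,0.08,0,0]]]}}

```text
clock: 13.7
eef_pos: [0.4874, -0.434, 0.1392]
tool_rot: [0.707, 0.707, 0.0, 0.004]
ft_force: [-0.1, -0.4, -0.0]
grip_width: -0.0
grasp_force: 0.0
```

Emit:
{"name": "move_arm", "arguments": {"moves": [[[0,0,0,0,0],[0,0,0,0,0],[0,0,0,0,0]]]}}

```text
clock: 14.08
eef_pos: [0.4846, -0.4315, 0.1337]
tool_rot: [0.707, 0.707, -0.0, -0.001]
ft_force: [-0.6, 0.1, 0.3]
grip_width: 0.0002
grasp_force: 0.0
```

Run:
```python
from h import *; import pickle; from workcell import vision
d=pickle.load(open('d0.pkl','rb'))
for n,roi in(('scene',(180,180,270,260)),('side',(240,185,320,250))):
    c=vision.camera(n)
    for k in RANGES: print(n,k,[t[0] for t in blobs(d[n]['color'],k,roi)[0]],[t[0] for t in blobs(c['color'],k,roi)[0]])
```

```text
scene blue [[238.3, 197.1]] [[238.1, 197.1]]
scene yellow [[221.1, 215.1]] [[221.3, 215.8]]
scene red [[231.3, 192.4], [205.8, 220.6]] [[231.3, 192.4], [205.4, 220.6]]
scene green [[201.5, 234.4]] [[201.4, 234.6]]
side blue [[262.3, 214.6]] [[262.3, 214.6]]
side yellow [[287.5, 198.2]] [[287.2, 197.3]]
side red [[302.3, 199.4], [262.1, 226.1]] [[302.5, 199.5], [262.1, 226.2]]
side green [[254.6, 235.1]] [[254.3, 235.4]]
```

Both corners are back at rest and the mount hasn't moved, so I hand the job in.

```bash
python3 -c "
from workcell import job; print(job.job_done())"
```

```text
the job is handed in; nothing more can be done
None
```

I pressed the blue pad and then the yellow pad to their green clips (within about 1 mm by camera), held each for about a second and let them spring fully back, with the mount unmoved; the job is handed in, and no verdict was returned.

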